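Scrape the cutting board clear and slide its fence to the detent

TASK

Take the scraper block and push all three loose crusts off the open end of the board into the crumb pan, leaving the sliding fence parked and not touching the crusts with the fingers; then set the scraper down on the worktop, off the board and out of the pan. Then grip the fence's upright tab and slide the fence along its rail until you feel its ball drop into the notch of the index clamp, without running on past the notch, and finish while still gripping the tab with the fence held at the notch. Leave the plates, the bottle and the shaker where they stand.

Things in the scene. Friction and masses are not known exactly. Their poses are not given: they have to be found in the camera images.
- board: Fixed cutting station; origin on the worktop under the board's centre. Flat wooden top, no rims, 180 mm (its x) by 360 mm (its y), 45 mm above the worktop. The fence rail (20 mm wide, top 50 mm high) runs along y at x = +115 mm. The crumb pan stands against the board's open end, the -y end (y = -180 mm); crusts pushed over that edge fall into it.
- pan_mid (a point): Middle of the crumb pan's floor: an open steel pan fixed to the board, reaching from board y = -180 to -305 mm and x = -105 to +105 mm; walls 3 mm thick and 32 mm high, floor 3 mm above the worktop. Axes as the board's.
- scraper_mid (a point): Loose grey scraper block, about 180 g, standing beyond the board's +y end. Foot 140 (its x) x 24 (its y) x 30 mm high; on its middle the handle, 60 (x) x 24 (y) x 50 mm high; 80 mm high in all. The point is 40 mm above the underside; the handle reaches from 10 mm below to 40 mm above the point. Grip the handle across its 24 mm (y).
- crust_a_mid (a point): A hard, burnt bread crust, dark brown, about 32 x 27 x 14 mm, 12 g, lying loose on the board at the start. The point is its centre, 7 mm above its underside.
- crust_b_mid (a point): A hard, burnt bread crust, dark brown, about 32 x 27 x 14 mm, 12 g, lying loose on the board at the start. The point is its centre, 7 mm above its underside.
- crust_c_mid (a point): A hard, burnt bread crust, dark brown, about 32 x 27 x 14 mm, 12 g, lying loose on the board at the start. The point is its centre, 7 mm above its underside.
- fence (a joint): Travel of the fence along the rail, m: 0 at the +y end (tab at board y = +150 mm), growing as it slides to the board's -y, at most 0.27. Parked at 0 to 0.02 at the start. Friction about 1.5 N. In line with the tab it carries a flat fence bar across the board (12 mm thick along y, from 5 to 35 mm above the board).
- fence_tab (a point): Middle of the black upright grip tab on the fence's carriage: 18 mm (y, along the slide) x 40 mm (x), from the carriage's top, 72 mm above the worktop, up to 117 mm; the point is 97 mm above the worktop. Axes as the board's. Grip it from above across its 18 mm. The carriage is 50 mm long (y). Its sprung ball (12 mm) is under its outer (+x) edge, at the same y as the tab.
- notch (a point): Notch of the index clamp fixed at the rail's outer side: a dark steel block 40 mm long (y), two round ridges 14 mm apart across its top, the notch (this point) between them. Ball seated: tab at the same board y as this point. From 12 mm before it the first ridge pushes back, 4 to 6 N over friction; from 6 mm before, the ball pulls forward and drops in. Running on past takes 8 to 11 N.
- plates_mid (a point): Stack of plates, 170 mm across, 90 mm high, a bystander. The point is its centre.
- sauce_mid (a point): White sauce bottle, 60 mm across, 150 mm tall, a bystander. The point is its centre.
- shaker_mid (a point): Steel shaker, 48 mm across, 92 mm tall, a bystander. The point is its centre.

How it is judged (in metres and radians):
On the way, in this order (a step that is already met when the one before it is completed fails the run):
1. all three crusts lie in the crumb pan while the fence is still parked (y of crust_a_mid in the frame of board between -0.306 and -0.18 m and x of crust_a_mid in the frame of board between -0.106 and 0.106 m and z of each of crust_a_mid, crust_b_mid, crust_c_mid in the frame of board below 0.042 m and y of crust_b_mid in the frame of board between -0.306 and -0.18 m and x of crust_b_mid in the frame of board between -0.106 and 0.106 m and y of crust_c_mid in the frame of board between -0.306 and -0.18 m and x of crust_c_mid in the frame of board between -0.106 and 0.106 m and value of joint fence below 0.04 m), for 0.2 s.
2. the scraper is set down on the worktop, off the board and out of the pan, and let go (height (world z) of scraper_mid below 0.05 m and not (y of scraper_mid in the frame of board between -0.32 and -0.17 m and x of scraper_mid in the frame of board between -0.12 and 0.12 m) and contact force between the fingers and scraper below 0.1 N and value of joint fence below 0.04 m), for 0.2 s.
3. the fence sits at the notch, gripped (y of fence_tab in the frame of notch between -0.003 and 0.003 m and contact force between the fingers and fence above 2 N), for 0.3 s.
At the end, for the whole second after the job is handed in: The fingers still press on the fence's tab (over 2 N), the fence is at rest within 3 mm of the notch, all three crusts lie in the crumb pan, and the scraper is down on the worktop (its centre under 50 mm high), not in the pan (all of step 3 and velocity of joint fence between -0.01 and 0.01 m/s and y of crust_a_mid in the frame of board between -0.306 and -0.18 m and x of crust_a_mid in the frame of board between -0.106 and 0.106 m and z of each of crust_a_mid, crust_b_mid, crust_c_mid in the frame of board below 0.042 m and y of crust_b_mid in the frame of board between -0.306 and -0.18 m and x of crust_b_mid in the frame of board between -0.106 and 0.106 m and y of crust_c_mid in the frame of board between -0.306 and -0.18 m and x of crust_c_mid in the frame of board between -0.106 and 0.106 m and height (world z) of scraper_mid below 0.05 m and not (y of scraper_mid in the frame of board between -0.32 and -0.17 m and x of scraper_mid in the frame of board between -0.12 and 0.12 m)); the arm keeps its last pose, push and grip.
It fails at once if the fence runs more than 10 mm past the notch (y of fence_tab in the frame of notch below -0.01 m).
It fails at once if the fingers touch a crust (contact force between the fingers and crust_a above 0.3 N or contact force between the fingers and crust_b above 0.3 N or contact force between the fingers and crust_c above 0.3 N).
It fails at once if a bystander is moved by more than 30 mm (distance of any of plates_mid, sauce_mid, shaker_mid from where it was at the start of the episode above 0.03 m).
It also fails if it takes over 72 s, if anything falls off the work surface, if the arm or the gripper's body presses on something with over 40 N, if the wrist force passes 120 N, or if a joint passes its speed limit or range.

ROBOT

A 6-joint arm with a two-finger parallel gripper is mounted at the origin on the work surface. World frame = base frame: x ahead of the robot, y to its left, z up, the work surface at z = 0. Lengths are in m, angles in degrees, forces in N, time in s.
With the tool pointing down it reaches from about 0.275 to 0.85 m from the base axis. Payload 19 kg.
Tool frame: the origin (TCP) lies between the finger pads; the fingertips stand 14 mm ahead of it and the grasp point (between the pads) lies 5 mm behind it; z points along the fingers, y is the line along which they close (so a half turn about z gives the same grasp; the last joint's range is limited). The gripper opens to 85 mm and grips with 20 to 120 N. Pads are 22 mm wide; open, the fingers measure 114 mm over their backs; the gripper's body (76 mm by 85 mm) begins 54 mm behind the grasp point. The pads swing forward as they close: fully open they stand 13 mm farther back than shut.
Start: joints at [55.978, 8.623, 82.357, -0, 89.026, -7.678], TCP at [0.255, 0.515, 0.245] pointing down, gripper open.
Joint ranges: [-160.23, 160.23], [-39.13, 120.54], [6.94, 153.29], [-79.49, 259.48], [9.18, 160.14], [-161.06, 161.06]. Speed limits (degrees/s): [108.29, 108.29, 127.2, 172.46, 172.46, 172.46].

INTERFACE

Orientations are given as a 3x3 rotation matrix whose columns are the frame's x, y, z axes.
In Python, from rig import env gives the robot as it stands. The module is installed in compiled form; this text tells all that it offers.
- The arm moves only by the tool send_rows, never from a script. Its argument "series" is a list of rows, each an object with "offset": the shift along the tool's x, y, z scaled (see below), a list of three; "twist": the turn, a rotation vector about the tool's x, y, z scaled (see below), a list of three; "hand": the opening, from 0 (shut) to 1 (fully open). A call has exactly 10 rows; each row shifts and turns the commanded pose from where the row before left it, along the tool's axes as they then stand; what a row does not reach is not made up. The controller multiplies each number of a shift by 40 cm and each number of a turn by 60 degrees. A row lasts 1/10 s, in which the tool goes at most 50 mm and 8.59 degrees, less where a joint would pass 70% of its speed; a pose out of reach is approached as far as the arm can. A call with a number of a shift or a turn outside -1 to 1 is refused whole. A call with a gripper value outside its range is refused whole. The fingers move at their own pace and stop on an object; "newtons" is the grip in N (left out, the last holds). Time passes only in rows, so rows that do not move let the fingers close, or fill a call up. It gives the time, the measured TCP pose, the force, the opening and the grip force at its end, in the units of the state.
- env.observe(): the state, without advancing time (a new reading comes with each control period).
- env.read_camera(name): name is "side" or "top"; returns (picture, depth): 400x640x3 uint8, blue, green, red; 400x640 float32, m along the optical axis (not along the pixel's ray), 0 where there is no reading.
- env.camera_model(name): a dict with "intrinsics" (3x3 intrinsics, pixels), "D" ([k1, k2, p1, p2, k3] as OpenCV has them; the pictures are not rectified), "world_to_cam" (4x4, takes a point from world to camera coordinates). Camera axes: x right, y down, z forward; pixel columns grow to the right and rows downward; lengths in m; the calibration is good to about 2 mm. A picture is of the moment at which its call begins. camera_model takes no time and is no camera call.
- env.finish_job(): hands the job in; it is judged then, once.
The state is a dict: "time": time; "q": joint angles; "qd": joint speeds; "effort": joint torques, N m; "tool_pos": TCP position; "tool_rot": TCP orientation; "force": force on the tool from outside, world axes, zero at the start; "torque": the same for the moment, N m; "gripper_width": finger opening in m; "gripper_force": force on a finger pad.
Only numpy, scipy, OpenCV 4.12 (cv2) and the standard library are available. Lean on these libraries where they do the work, as an engineer would, in place of code of your own. Each camera call takes 0.05 s, during which the arm holds its last target. There are 200 camera calls.

## Working session

There is one attempt and no reset: what is moved stays moved. The work goes in short steps, Python scripts to look and compute and a tool call to move; the robot and the scene stay as the last step left them, time stands still between calls to the robot, and variables do not carry over. Pictures are saved under pics/ and viewed, at most 10 in all, crops included, and the job is handed in when it is done.

Besides the shell and the picture viewer there is one more tool, called after "Call:" as name(argument=value, ...), one argument or row to a line, values as JSON. send_rows: Moves the arm, as the interface text tells. Shifts and turns lie within -1 to 1; 1 stands for 40 cm of shift or 60 degrees of turn. Its arguments: {"type":"object","properties":{"series":{"type":"array","items":{"type":"object","properties":{"offset":{"type":"array","items":{"type":"number"}},"twist":{"type":"array","items":{"type":"number"}},"hand":{"type":"number"}}}},"newtons":{"type":"number"}},"required":["series"]}

```bash
mkdir -p pics; cat > h.py <<'E'
import numpy as np,cv2
from rig import env
def cap(n):
    im,d=env.read_camera(n); np.savez('%s.npz'%n,im=im,d=d); return im,d
def pt(n,u,v,z=None):
    m=env.camera_model(n); K=np.array(m['intrinsics']);D=np.array(m['D'],float);T=np.linalg.inv(np.array(m['world_to_cam']))
    d=np.load('%s.npz'%n)['d']
    r=np.append(cv2.undistortPoints(np.array([[[u,v]]],float),K,D)[0,0],1)
    if z is None:
        w=d[int(v)-1:int(v)+2,int(u)-1:int(u)+2]; w=w[w>0]; s=np.median(w) if w.size else np.nan
    else: s=(z-T[2,3])/(T[:3,:3]@r)[2]
    return T[:3,:3]@(r*s)+T[:3,3]
E
python3 - <<'E'
from h import *
for n in('top','side'):
    im,d=cap(n); cv2.imwrite('pics/%s0.png'%n,im); print(n,np.linalg.inv(env.camera_model(n)['world_to_cam']).round(3))
s=env.observe();print(s['time'],s['tool_pos'],s['tool_rot'],s['gripper_width'],s['force'])
E
```

```text
top [[-5.00e-03 -9.83e-01  1.83e-01  3.99e-01]
 [-1.00e+00  6.00e-03  1.00e-03 -3.80e-02]
 [-2.00e-03 -1.83e-01 -9.83e-01  1.12e+00]
 [ 0.00e+00  0.00e+00  0.00e+00  1.00e+00]]
side [[ 0.883 -0.346  0.317  0.282]
 [-0.469 -0.65   0.597 -0.622]
 [-0.001 -0.676 -0.737  0.781]
 [ 0.     0.     0.     1.   ]]
0.1 [0.25508624 0.51509042 0.24476009] [[-8.96151402e-01  4.43748057e-01 -5.71723972e-04]
 [ 4.43748411e-01  8.96150949e-01 -9.07767622e-04]
 [ 1.09530862e-04 -1.06719883e-03 -9.99999425e-01]] 0.08516049279761467 [-0.7252731   0.31459137  0.08239699]
```

View pics/top0.png

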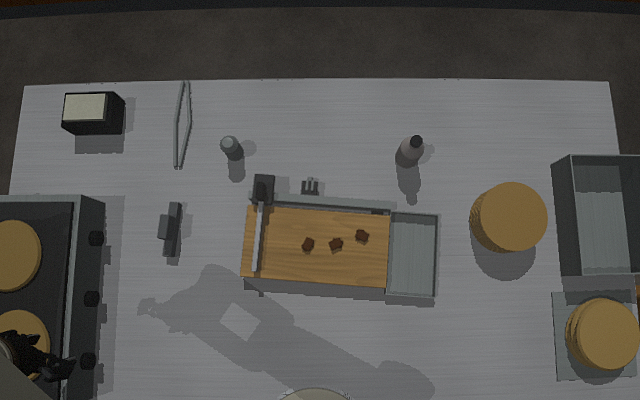

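View pics/side0.png

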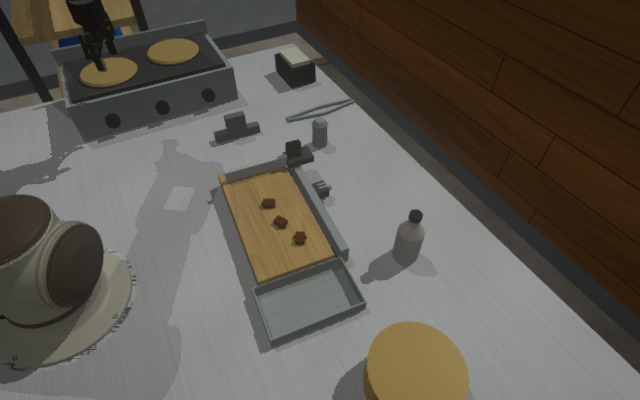

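The top view shows the board at about (243–390, 205–290), with the pan to its right, out to x≈438. The crusts are near (308,244), (336,243) and (362,236). The fence tab is near (263,185), the clamp near (311,186), and the scraper near (171,230). The side view confirms this layout. I'll enlarge the top view.

```bash
python3 - <<'E'
from h import *
im=np.load('top.npz')['im'];s=np.load('side.npz')['im']
a=cv2.resize(im[165:305,235:395],None,fx=3.5,fy=3.5,interpolation=3)
b=cv2.resize(im[195:270,145:195],None,fx=4,fy=4,interpolation=3)
o=np.zeros((490,765,3),np.uint8);o[:,:560]=a;o[:300,562:762]=b
cv2.imwrite('pics/crop1.png',np.clip(o*1.5,0,255))
E
```

```text
[ WARN:0@0.145] global loadsave.cpp:1063 imwrite_ Unsupported depth image for selected encoder is fallbacked to CV_8U.
```

View pics/crop1.png

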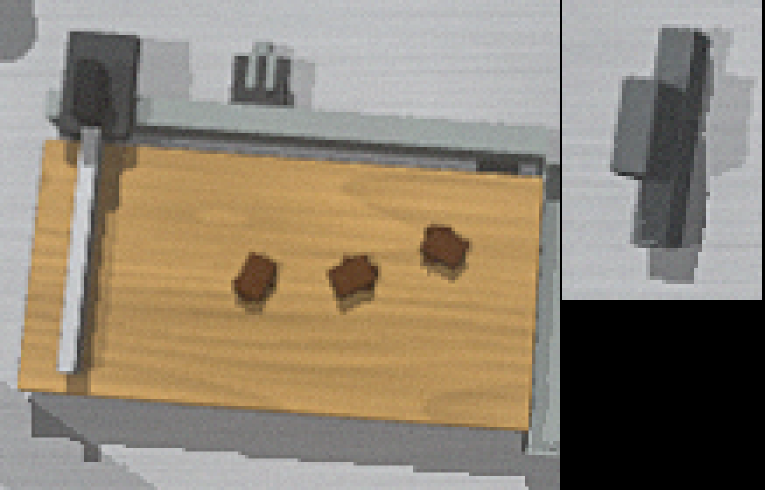

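The crop shows the board-top corners at crop (45,141), (544,176), (529,430) and (19,389). The clamp spans crop x≈232–292, centred near (262,78). The tab top is near (92,80), and the scraper handle top is near (634,125).

```bash
python3 - <<'E'
from h import *
A=lambda x,y,z=None:pt('top',x/3.5+235-.4,y/3.5+165-.4,z)
B=lambda x,y,z=None:pt('top',(x-562)/4+145-.4,y/4+195-.4,z)
c=np.array([A(*p,.045) for p in((45,141),(544,176),(529,430),(19,389))])
print(c.round(4)); 
for i in range(4):print(np.linalg.norm(c[i]-c[i-1]).round(3))
o=c.mean(0);o[2]=0
ydir=(c[0]+c[3]-c[1]-c[2]);xdir=(c[0]+c[1]-c[2]-c[3])
ay=np.arctan2(-ydir[0],ydir[1]);ax=np.arctan2(xdir[1],xdir[0]);print('yaw',np.degrees([ay,ax]))
R=lambda t:np.array([[np.cos(t),-np.sin(t),0],[np.sin(t),np.cos(t),0],[0,0,1]])
t=ay;np.savez('board.npz',o=o,t=t)
L=lambda p:((p-o)@R(t)).round(4)
print('o',o)
for n,p in dict(tab=(92,80,.117),notchz=(262,78,.05),cl0=(232,103,.05),cl1=(292,103,.05),cl0t=(234,55,.05),ca=(258,275,.059),cb=(353,275,.059),cc=(446,247,.059),fb1=(91,128,.08),fb2=(67,370,.08),rail=(300,118,.05)).items(): print(n,A(*p).round(4),L(A(*p)),'depth',L(A(*p[:2])))
for n,p in dict(h1=(622,77,.08),h2=(656,80,.08),h3=(646,178,.08),h4=(611,173,.08),f1=(662,28,.03),f2=(694,31,.03),f3=(635,245,.03),f4=(670,247,.03),hm=(634,125,.08)).items(): print(n,B(*p).round(4),L(B(*p)),'depth',B(*p[:2]).round(4))
# depth cloud
z=np.load('top.npz');d=z['d'];m=env.camera_model('top');K=np.array(m['intrinsics']);D=np.array(m['D'],float);T=np.linalg.inv(m['world_to_cam'])
v,u=np.mgrid[0:400,0:640];r=cv2.undistortPoints(np.stack([u,v],-1).reshape(-1,1,2).astype(float),K,D)[:,0]
P=(np.c_[r,np.ones(len(r))]*d.reshape(-1,1))@T[:3,:3].T+T[:3,3];P=P.reshape(400,640,3);Q=(P-o)@R(t);np.savez('cloud.npz',P=P,Q=Q)
s=P[195:270,150:195].reshape(-1,3)
for lo,hi in((.07,.09),(.022,.04)):
    k=s[(s[:,2]>lo)&(s[:,2]<hi)];rc=cv2.minAreaRect((k[:,:2]*1000).astype(np.float32));print(lo,len(k),k.mean(0).round(4),np.median(k[:,2]),rc)
q=Q[160:300,235:330].reshape(-1,3)
k=q[(q[:,2]>.107)&(q[:,2]<.13)];print('tabtop',len(k),k.mean(0).round(4),k.min(0),k.max(0))
k=q[(q[:,0]>.127)&(q[:,0]<.2)&(q[:,2]>.02)&(q[:,1]<.08)];print('clamp',len(k),k.min(0),k.max(0));
for b in np.arange(.0,.08,.004):
    w=k[(k[:,1]>=b)&(k[:,1]<b+.004)];print(round(b,3),len(w),w[:,2].max().round(4) if len(w) else '',end='; ')
E
```

```text
[[ 0.5857  0.1648  0.045 ]
 [ 0.5583 -0.1926  0.045 ]
 [ 0.38   -0.177   0.045 ]
 [ 0.4098  0.1786  0.045 ]]
0.176
0.358
0.179
0.357
yaw [-4.58701514 -4.74491522]
o [ 0.48343847 -0.00655801  0.        ]
tab [0.6148 0.1205 0.117 ] [0.1208 0.1371 0.117 ] depth [0.1203 0.1368 0.1192]
notchz [0.6299 0.0087 0.05  ] [0.1448 0.0269 0.05  ] depth [0.1461 0.0273 0.0438]
cl0 [0.6117 0.0301 0.05  ] [0.1249 0.0468 0.05  ] depth [0.1259 0.0472 0.0453]
cl1 [ 0.6115 -0.0129  0.05  ] [0.1281 0.0039 0.05  ] depth [0.1377 0.0059 0.0014]
cl0t [0.647  0.0289 0.05  ] [0.1602 0.0484 0.05  ] depth [0.1709 0.0522 0.0025]
ca [0.4878 0.0108 0.059 ] [0.003  0.0176 0.059 ] depth [0.003  0.0176 0.0588]
cb [ 0.4874 -0.0553  0.059 ] [ 0.0079 -0.0483  0.059 ] depth [ 0.0077 -0.0483  0.0612]
cc [ 0.5066 -0.1205  0.059 ] [ 0.0322 -0.1117  0.059 ] depth [ 0.0321 -0.1116  0.06  ]
fb1 [0.5886 0.1263 0.08  ] [0.0942 0.1408 0.08  ] depth [0.0939 0.1405 0.0819]
fb2 [0.4222 0.1391 0.08  ] [-0.0727  0.1403  0.08  ] depth [-0.0727  0.1403  0.0804]
rail [ 0.6005 -0.0186  0.05  ] [ 0.1177 -0.0026  0.05  ] depth [ 0.1175 -0.0026
[... 803 characters left out ...]
.97216796875, 364.70751953125), (24.429311752319336, 60.77254104614258), 83.1280517578125)
0.022 360 [0.5272 0.3619 0.0304] 0.030177910199430835 ((528.0231323242188, 364.53240966796875), (26.02553939819336, 139.5950927734375), 85.67460632324219)
tabtop 138 [0.113  0.1409 0.1169] [0.09392619 0.13229469 0.10763797] [0.13368918 0.15117943 0.1222097 ]
clamp 237 [0.12735224 0.00945258 0.02450566] [0.17329433 0.04925964 0.05635806]
0.0 0 ; 0.004 0 ; 0.008 19 0.0465; 0.012 20 0.0487; 0.016 23 0.0522; 0.02 25 0.0564; 0.024 28 0.0502; 0.028 27 0.0497; 0.032 28 0.0537; 0.036 21 0.0528; 0.04 19 0.0508; 0.044 21 0.0479; 0.048 6 0.0457; 0.052 0 ; 0.056 0 ; 0.06 0 ; 0.064 0 ; 0.068 0 ; 0.072 0 ; 0.076 0 ;
```

Call:
send_rows(
  series=[
    {"offset":[0,0,0],"twist":[0,0,-0.1205],"hand":1},
    {"offset":[0,0,0],"twist":[0,0,-0.1205],"hand":1},
    {"offset":[0,0,0],"twist":[0,0,-0.1205],"hand":1},
    {"offset":[-0.1015,-0.0457,0],"twist":[0,0,0],"hand":1},
    {"offset":[-0.1015,-0.0457,0],"twist":[0,0,0],"hand":1},
    {"offset":[-0.1015,-0.0457,0],"twist":[0,0,0],"hand":1},
    {"offset":[-0.1015,-0.0457,0],"twist":[0,0,0],"hand":1},
    {"offset":[-0.1015,-0.0457,0],"twist":[0,0,0],"hand":1},
    {"offset":[-0.1015,-0.0457,0],"twist":[0,0,0],"hand":1},
    {"offset":[-0.1015,-0.0457,0],"twist":[0,0,0],"hand":1},
  ],
)

```text
time: 1.1
tool_pos: [0.5294, 0.3634, 0.2449]
tool_rot: [[-0.997, 0.081, -0.001], [0.081, 0.997, -0.0], [0.001, -0.0, -1.0]]
force: [0.7, 0.7, 0.1]
gripper_width: 0.0854
gripper_force: 0.0
```

```bash
cat > go.py <<'E'
import sys
from h import *
# target in board frame x y z (TCP); prints tool-frame units to go
b=np.load('board.npz');t=np.radians(-4.65);R=np.array([[np.cos(t),-np.sin(t),0],[np.sin(t),np.cos(t),0],[0,0,1]])
s=env.observe();Rt=np.array(s['tool_rot']);p=np.array(s['tool_pos']);l=(p-b['o'])@R
print('t',s['time'],'board tcp',l.round(4),'yaw of tool y',np.degrees(np.arctan2(-Rt[0,1],Rt[1,1])).round(2),'zaxis',Rt[:,2].round(4),'w',round(s['gripper_width'],4),'gf',round(s['gripper_force'],1),'F board',(np.array(s['force'])@R).round(2))
if len(sys.argv)>3: print('units total',(Rt.T@(R@np.array([float(x) for x in sys.argv[1:4]])+b['o']-p)/.4).round(4))
E
python3 go.py 0.0145 0.3735 0.057
```

```text
t 1.1 board tcp [0.0158 0.3725 0.2449] yaw of tool y -4.66 zaxis [-5.e-04 -3.e-04 -1.e+00] w 0.0854 gf 0.0 F board [0.64 0.76 0.14]
units total [0.0031 0.0026 0.4699]
```

Call:
send_rows(
  series=[
    {"offset":[0.003,0.0026,0.07],"twist":[0,0,0],"hand":1},
    {"offset":[0,0,0.1],"twist":[0,0,0],"hand":1},
    {"offset":[0,0,0.1],"twist":[0,0,0],"hand":1},
    {"offset":[0,0,0.1],"twist":[0,0,0],"hand":1},
    {"offset":[0,0,0.06],"twist":[0,0,0],"hand":1},
    {"offset":[0,0,0.04],"twist":[0,0,0],"hand":1},
    {"offset":[0,0,0],"twist":[0,0,0],"hand":0},
    {"offset":[0,0,0],"twist":[0,0,0],"hand":0},
    {"offset":[0,0,0],"twist":[0,0,0],"hand":0},
    {"offset":[0,0,0],"twist":[0,0,0],"hand":0},
  ],
  newtons=60,
)

```text
time: 2.1
tool_pos: [0.5275, 0.3661, 0.0587]
tool_rot: [[-0.997, 0.081, 0.002], [0.081, 0.997, 0.001], [-0.002, 0.001, -1.0]]
force: [-0.3, -0.7, 0.7]
gripper_width: 0.0281
gripper_force: 0.0
```

```bash
python3 go.py 0.015 0.075 0.057
```

```text
t 2.1 board tcp [0.0137 0.375  0.0587] yaw of tool y -4.65 zaxis [ 1.7e-03  8.0e-04 -1.0e+00] w 0.0281 gf 0.0 F board [-0.24 -0.7   0.69]
units total [-0.0034 -0.7499  0.0034]
```

Call:
send_rows(
  series=[
    {"offset":[0,0,0],"twist":[0,0,0],"hand":0},
    {"offset":[0,0,0],"twist":[0,0,0],"hand":0},
    {"offset":[0,0,0],"twist":[0,0,0],"hand":0},
    {"offset":[0,0,-0.04],"twist":[0,0,0],"hand":0},
    {"offset":[0,0,-0.08],"twist":[0,0,0],"hand":0},
    {"offset":[0,0,-0.08],"twist":[0,0,0],"hand":0},
    {"offset":[0,0,-0.08],"twist":[0,0,0],"hand":0},
    {"offset":[0,0,-0.04],"twist":[0,0,0],"hand":0},
    {"offset":[0,0,0],"twist":[0,0,0],"hand":0},
    {"offset":[0,0,0],"twist":[0,0,0],"hand":0},
  ],
)

```text
time: 3.1
tool_pos: [0.5268, 0.3657, 0.1854]
tool_rot: [[-0.997, 0.081, 0.0], [0.081, 0.997, 0.0], [-0.0, 0.0, -1.0]]
force: [-0.2, -0.5, -2.5]
gripper_width: 0.0233
gripper_force: 58.9
```

```bash
python3 - <<'E'
from h import *
im,d=cap('side');cv2.imwrite('pics/s1.png',cv2.resize(np.clip(im[60:260,150:390].astype(float)*1.4,0,255).astype(np.uint8),None,fx=3,fy=3))
E
python3 go.py 0.015 0.075 0.18
```

```text
t 3.15 board tcp [0.0128 0.3744 0.1845] yaw of tool y -4.65 zaxis [-1.e-03 -6.e-04 -1.e+00] w 0.0233 gf 58.9 F board [ 0.06  0.42 -1.88]
units total [-0.0055 -0.7486  0.0118]
```

View pics/s1.png

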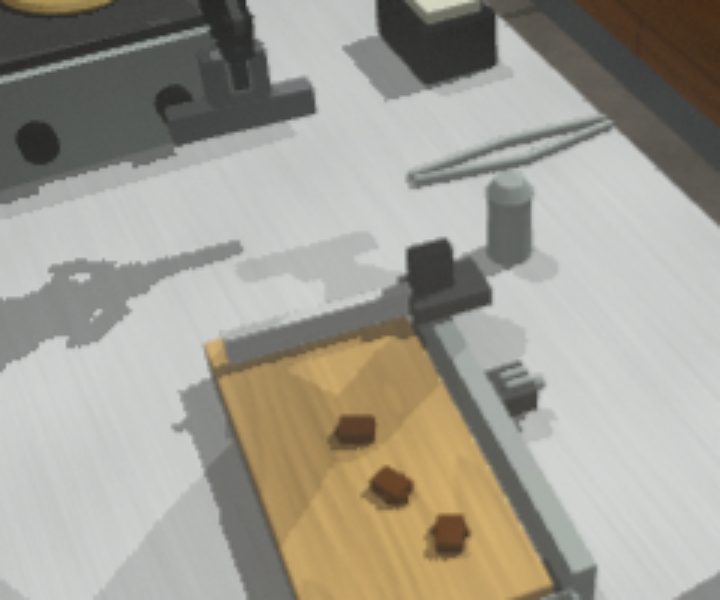

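The scraper is gripped level in the air, at about (240,110) in the crop. The fence and crusts haven't moved.

Call:
send_rows(
  series=[
    {"offset":[-0.003,-0.05,0],"twist":[0,0,0],"hand":0},
    {"offset":[-0.0025,-0.1,0],"twist":[0,0,0],"hand":0},
    {"offset":[0,-0.1,0],"twist":[0,0,0],"hand":0},
    {"offset":[0,-0.1,0],"twist":[0,0,0],"hand":0},
    {"offset":[0,-0.1,0],"twist":[0,0,0],"hand":0},
    {"offset":[0,-0.1,0],"twist":[0,0,0],"hand":0},
    {"offset":[0,-0.1,0],"twist":[0,0,0],"hand":0},
    {"offset":[0,-0.06,0],"twist":[0,0,0],"hand":0},
    {"offset":[0,-0.04,0],"twist":[0,0,0],"hand":0},
    {"offset":[0,0,0],"twist":[0,0,0],"hand":0},
  ],
)

```text
time: 4.15
tool_pos: [0.5042, 0.065, 0.1843]
tool_rot: [[-0.997, 0.083, -0.002], [0.083, 0.997, -0.0], [0.002, -0.001, -1.0]]
force: [0.3, 0.2, -1.4]
gripper_width: 0.0231
gripper_force: 59.4
```

```bash
python3 go.py 0.015 0.075 0.107
```

```text
t 4.15 board tcp [0.0149 0.073  0.1843] yaw of tool y -4.78 zaxis [-1.8e-03 -4.0e-04 -1.0e+00] w 0.0231 gf 59.4 F board [ 0.33  0.19 -1.39]
units total [-0.0005  0.0052  0.1932]
```

Call:
send_rows(
  series=[
    {"offset":[0,0,0.04],"twist":[0,0,0],"hand":0},
    {"offset":[0,0,0.06],"twist":[0,0,0],"hand":0},
    {"offset":[0,0,0.04],"twist":[0,0,0],"hand":0},
    {"offset":[0,0,0.02],"twist":[0,0,0],"hand":0},
    {"offset":[0,0,0.015],"twist":[0,0,0],"hand":0},
    {"offset":[0,0,0.01],"twist":[0,0,0],"hand":0},
    {"offset":[0,0,0.006],"twist":[0,0,0],"hand":0},
    {"offset":[0,0,0.005],"twist":[0,0,0],"hand":0},
    {"offset":[0,0,0],"twist":[0,0,0],"hand":0},
    {"offset":[0,0,0],"twist":[0,0,0],"hand":0},
  ],
)

```text
time: 5.15
tool_pos: [0.5049, 0.0666, 0.1072]
tool_rot: [[-0.997, 0.081, 0.0], [0.081, 0.997, -0.0], [-0.0, -0.0, -1.0]]
force: [0.5, 0.5, -1.9]
gripper_width: 0.0231
gripper_force: 59.4
```

```bash
python3 - <<'E'
from h import *
im,d=cap('side');cv2.imwrite('pics/s2.png',cv2.resize(np.clip(im[130:290,200:370].astype(float)*1.4,0,255).astype(np.uint8),None,fx=3.5,fy=3.5))
E
python3 go.py 0.015 -0.2 0.104
```

```text
t 5.2 board tcp [0.0155 0.0746 0.1072] yaw of tool y -4.66 zaxis [ 4.e-04 -1.e-04 -1.e+00] w 0.0231 gf 59.4 F board [ 0.06 -0.13 -0.79]
units total [ 0.0011 -0.6866  0.008 ]
```

View pics/s2.png

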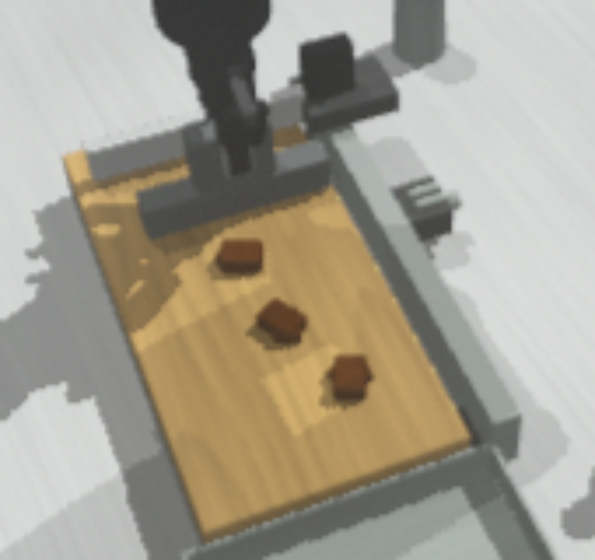

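The scraper is level about 2–3 mm above the board. All three crusts are ahead of it, at crop (240,257), (282,322) and (350,377).

Call:
send_rows(
  series=[
    {"offset":[0.001,0,0.006],"twist":[0,0,0],"hand":0},
    {"offset":[0,-0.015,0],"twist":[0,0,0],"hand":0},
    {"offset":[0,-0.025,0],"twist":[0,0,0],"hand":0},
    {"offset":[0,-0.03,0],"twist":[0,0,0],"hand":0},
    {"offset":[0,-0.03,0],"twist":[0,0,0],"hand":0},
    {"offset":[0,-0.03,0],"twist":[0,0,0],"hand":0},
    {"offset":[0,-0.03,0],"twist":[0,0,0],"hand":0},
    {"offset":[0,-0.03,0],"twist":[0,0,0],"hand":0},
    {"offset":[0,-0.03,0],"twist":[0,0,0],"hand":0},
    {"offset":[0,-0.03,0],"twist":[0,0,0],"hand":0},
  ],
)

```text
time: 6.2
tool_pos: [0.4961, -0.0341, 0.1045]
tool_rot: [[-0.997, 0.081, -0.0], [0.081, 0.997, -0.0], [0.0, -0.0, -1.0]]
force: [0.8, -0.2, -1.1]
gripper_width: 0.0235
gripper_force: 59.2
```

```bash
python3 - <<'E'
from h import *
im,d=cap('side');cv2.imwrite('pics/s3.png',cv2.resize(np.clip(im[130:350,200:370].astype(float)*1.4,0,255).astype(np.uint8),None,fx=2.7,fy=2.7))
E
python3 go.py 0.015 -0.205 0.104
```

```text
t 6.25 board tcp [ 0.015  -0.0277  0.1045] yaw of tool y -4.68 zaxis [-1.e-04 -7.e-04 -1.e+00] w 0.0232 gf 59.3 F board [ 0.64 -1.54 -1.77]
units total [-3.000e-04 -4.432e-01  1.600e-03]
```

View pics/s3.png

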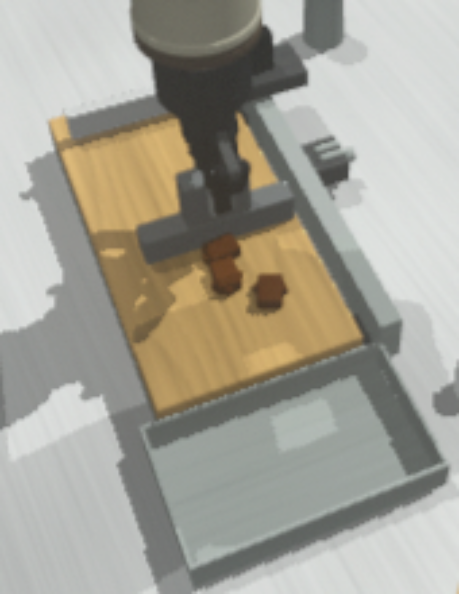

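The three crusts are bunched ahead of the blade at about (222,248), (225,275) and (269,290). I'll continue the push.

Call:
send_rows(
  series=[
    {"offset":[0,-0.03,0],"twist":[0,0,0],"hand":0},
    {"offset":[0,-0.03,0],"twist":[0,0,0],"hand":0},
    {"offset":[0,-0.03,0],"twist":[0,0,0],"hand":0},
    {"offset":[0,-0.03,0],"twist":[0,0,0],"hand":0},
    {"offset":[0,-0.03,0],"twist":[0,0,0],"hand":0},
    {"offset":[0,-0.03,0],"twist":[0,0,0],"hand":0},
    {"offset":[0,-0.03,0],"twist":[0,0,0],"hand":0},
    {"offset":[0,-0.03,0],"twist":[0,0,0],"hand":0},
    {"offset":[0,-0.03,0],"twist":[0,0,0],"hand":0},
    {"offset":[0,-0.03,0],"twist":[0,0,0],"hand":0},
  ],
)

```text
time: 7.25
tool_pos: [0.4864, -0.1537, 0.1045]
tool_rot: [[-0.997, 0.081, -0.0], [0.081, 0.997, -0.0], [0.0, -0.0, -1.0]]
force: [-0.5, 0.2, -0.4]
gripper_width: 0.0228
gripper_force: 59.2
```

Call:
send_rows(
  series=[
    {"offset":[0,-0.03,0],"twist":[0,0,0],"hand":0},
    {"offset":[0,-0.03,0],"twist":[0,0,0],"hand":0},
    {"offset":[0,-0.03,0],"twist":[0,0,0],"hand":0},
    {"offset":[0,-0.03,0],"twist":[0,0,0],"hand":0},
    {"offset":[0,-0.025,0],"twist":[0,0,0],"hand":0},
    {"offset":[0,0,0],"twist":[0,0,0],"hand":0},
    {"offset":[0,0,0],"twist":[0,0,0],"hand":0},
    {"offset":[0,0,0],"twist":[0,0,0],"hand":0},
    {"offset":[0,0,0],"twist":[0,0,0],"hand":0},
    {"offset":[0,0,0],"twist":[0,0,0],"hand":0},
  ],
)

```text
time: 8.25
tool_pos: [0.4819, -0.2101, 0.1045]
tool_rot: [[-0.997, 0.081, -0.0], [0.081, 0.997, -0.0], [0.0, -0.0, -1.0]]
force: [-0.5, 1.0, -1.7]
gripper_width: 0.0232
gripper_force: 59.3
```

```bash
python3 - <<'E'
from h import *
im,d=cap('side');a=cv2.resize(np.clip(im[130:350,200:370].astype(float)*1.4,0,255).astype(np.uint8),None,fx=2.3,fy=2.3)
im,d=cap('top');b=cv2.resize(np.clip(im[160:310,330:450].astype(float)*1.5,0,255).astype(np.uint8),None,fx=3,fy=3)
o=np.zeros((506,a.shape[1]+b.shape[1],3),np.uint8);o[:a.shape[0],:a.shape[1]]=a;o[:b.shape[0],a.shape[1]:]=b
cv2.imwrite('pics/s4.png',o)
E
python3 go.py 0.015 0.37 0.104
```

```text
t 8.35 board tcp [ 0.015  -0.2032  0.1046] yaw of tool y -4.63 zaxis [ 0.e+00 -1.e-04 -1.e+00] w 0.0231 gf 59.3 F board [ 0.26  0.05 -1.86]
units total [-5.0000e-04  1.4329e+00  1.3000e-03]
```

View pics/s4.png

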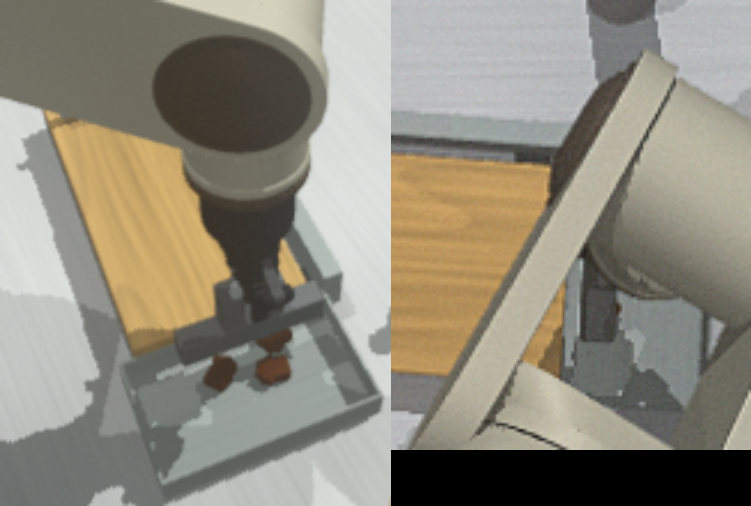

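The blade is over the pan and all three crusts appear to be in it, at left-view (221,372), (273,370) and (275,338). I'll lift and confirm by depth.

Call:
send_rows(
  series=[
    {"offset":[0,0,-0.04],"twist":[0,0,0],"hand":0},
    {"offset":[0,0,-0.06],"twist":[0,0,0],"hand":0},
    {"offset":[0,0,-0.06],"twist":[0,0,0],"hand":0},
    {"offset":[0,0,-0.05],"twist":[0,0,0],"hand":0},
    {"offset":[0,0.05,0],"twist":[0,0,0],"hand":0},
    {"offset":[0,0.1,0],"twist":[0,0,0],"hand":0},
    {"offset":[0,0.1,0],"twist":[0,0,0],"hand":0},
    {"offset":[0,0.1,0],"twist":[0,0,0],"hand":0},
    {"offset":[0,0.05,0],"twist":[0,0,0],"hand":0},
    {"offset":[0,0,0],"twist":[0,0,0],"hand":0},
  ],
)

```text
time: 9.35
tool_pos: [0.4948, -0.0486, 0.1887]
tool_rot: [[-0.997, 0.078, 0.0], [0.078, 0.997, 0.0], [-0.0, 0.0, -1.0]]
force: [-0.1, -0.6, -1.1]
gripper_width: 0.0232
gripper_force: 59.2
```

```bash
python3 - <<'E'
from h import *
im,d=cap('side');b=np.load('board.npz');t=np.radians(-4.65);R=np.array([[np.cos(t),-np.sin(t),0],[np.sin(t),np.cos(t),0],[0,0,1]])
m=cv2.inRange(cv2.cvtColor(im,cv2.COLOR_BGR2HSV),(0,90,15),(14,255,140));m[:180]=0;m[:,:200]=0;m[350:]=0;m[:,380:]=0
n,l,st,c=cv2.connectedComponentsWithStats(m)
for i in range(1,n):
    if st[i,4]>15: print(st[i],c[i].round(),((pt('side',*c[i])-b['o'])@R).round(3))
cv2.imwrite('pics/s5.png',cv2.resize(np.clip(im[130:350,200:400].astype(float)*1.4,0,255).astype(np.uint8),None,fx=2.5,fy=2.5))
E
python3 go.py 0.015 0.37 0.19
```

```text
[312 269  15  14 124] [319. 276.] [ 0.039 -0.201  0.018]
[289 285  14  14 125] [296. 291.] [-0.022 -0.216  0.018]
[312 284  14  13 129] [318. 290.] [ 0.024 -0.231  0.016]
t 9.4 board tcp [ 0.0149 -0.0422  0.1886] yaw of tool y -4.52 zaxis [ 1.e-04 -1.e-04 -1.e+00] w 0.0235 gf 59.2 F board [-0.22 -0.72 -1.1 ]
units total [-0.0026  1.0305 -0.0036]
```

View pics/s5.png

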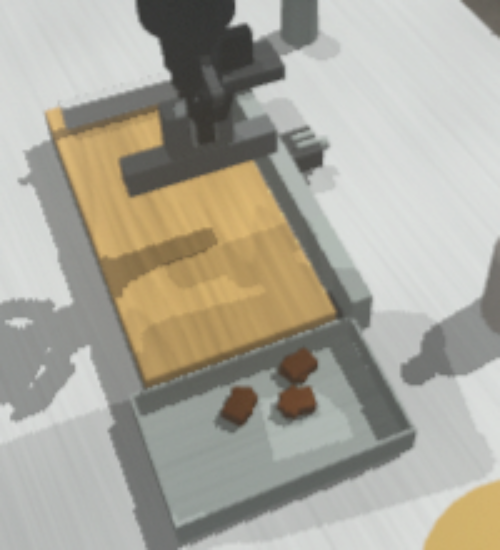

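All three crusts lie in the pan (z≈17 mm). I'll return the scraper to its original spot beyond the +y end.

Call:
send_rows(
  series=[
    {"offset":[0,0.07,0],"twist":[0,0,0],"hand":0},
    {"offset":[0,0.12,0],"twist":[0,0,0],"hand":0},
    {"offset":[0,0.12,0],"twist":[0,0,0],"hand":0},
    {"offset":[0,0.12,0],"twist":[0,0,0],"hand":0},
    {"offset":[0,0.12,0],"twist":[0,0,0],"hand":0},
    {"offset":[0,0.12,0],"twist":[0,0,0],"hand":0},
    {"offset":[0,0.12,0],"twist":[0,0,0],"hand":0},
    {"offset":[0,0.12,0],"twist":[0,0,0],"hand":0},
    {"offset":[0,0.08,0],"twist":[0,0,0],"hand":0},
    {"offset":[0,0.04,0],"twist":[0,0,0],"hand":0},
  ],
)

```text
time: 10.4
tool_pos: [0.5284, 0.3614, 0.1879]
tool_rot: [[-0.997, 0.08, -0.001], [0.08, 0.997, -0.0], [0.001, -0.0, -1.0]]
force: [0.8, -0.5, -1.3]
gripper_width: 0.0229
gripper_force: 59.3
```

Call:
send_rows(
  series=[
    {"offset":[0,0,0],"twist":[0,0,0],"hand":0},
    {"offset":[0,0,0.05],"twist":[0,0,0],"hand":0},
    {"offset":[0,0,0.07],"twist":[0,0,0],"hand":0},
    {"offset":[0,0,0.07],"twist":[0,0,0],"hand":0},
    {"offset":[0,0,0.05],"twist":[0,0,0],"hand":0},
    {"offset":[0,0,0.03],"twist":[0,0,0],"hand":0},
    {"offset":[0,0,0.02],"twist":[0,0,0],"hand":0},
    {"offset":[0,0,0.01],"twist":[0,0,0],"hand":0},
    {"offset":[0,0,0.01],"twist":[0,0,0],"hand":0},
    {"offset":[0,0,0],"twist":[0,0,0],"hand":0},
  ],
)

```text
time: 11.4
tool_pos: [0.5284, 0.3596, 0.0647]
tool_rot: [[-0.997, 0.081, 0.0], [0.081, 0.997, 0.0], [-0.0, 0.0, -1.0]]
force: [-0.2, -0.2, -0.6]
gripper_width: 0.0233
gripper_force: 59.4
```

```bash
python3 go.py 0.015 0.37 0.0585
```

```text
t 11.4 board tcp [0.0151 0.3686 0.0647] yaw of tool y -4.66 zaxis [ 3.e-04  0.e+00 -1.e+00] w 0.0233 gf 59.4 F board [-0.16 -0.19 -0.56]
units total [0.0002 0.0035 0.0154]
```

Call:
send_rows(
  series=[
    {"offset":[0,0,0.006],"twist":[0,0,0],"hand":0},
    {"offset":[0,0,0.005],"twist":[0,0,0],"hand":0},
    {"offset":[0,0,0.003],"twist":[0,0,0],"hand":0},
    {"offset":[0,0,0.001],"twist":[0,0,0],"hand":0},
    {"offset":[0,0,0],"twist":[0,0,0],"hand":0},
    {"offset":[0,0,0],"twist":[0,0,0],"hand":1},
    {"offset":[0,0,0],"twist":[0,0,0],"hand":1},
    {"offset":[0,0,0],"twist":[0,0,0],"hand":1},
    {"offset":[0,0,0],"twist":[0,0,0],"hand":1},
    {"offset":[0,0,0],"twist":[0,0,0],"hand":1},
  ],
)

```text
time: 12.4
tool_pos: [0.5282, 0.3596, 0.0584]
tool_rot: [[-0.997, 0.081, -0.0], [0.081, 0.997, -0.0], [0.0, -0.0, -1.0]]
force: [0.4, 0.1, -0.9]
gripper_width: 0.0855
gripper_force: 0.0
```

Call:
send_rows(
  series=[
    {"offset":[0,0,0],"twist":[0,0,0],"hand":1},
    {"offset":[0,0,0],"twist":[0,0,0],"hand":1},
    {"offset":[0,0,0],"twist":[0,0,0],"hand":1},
    {"offset":[0,0,-0.02],"twist":[0,0,0],"hand":1},
    {"offset":[0,0,-0.05],"twist":[0,0,0],"hand":1},
    {"offset":[0,0,-0.08],"twist":[0,0,0],"hand":1},
    {"offset":[0,0,-0.08],"twist":[0,0,0],"hand":1},
    {"offset":[0,0,-0.08],"twist":[0,0,0],"hand":1},
    {"offset":[0,0,-0.04],"twist":[0,0,0],"hand":1},
    {"offset":[0,0,0],"twist":[0,0,0],"hand":1},
  ],
)

```text
time: 13.4
tool_pos: [0.529, 0.3601, 0.202]
tool_rot: [[-0.997, 0.081, 0.004], [0.081, 0.997, 0.002], [-0.004, 0.002, -1.0]]
force: [0.7, -0.6, -0.1]
gripper_width: 0.0856
gripper_force: 0.0
```

```bash
python3 - <<'E'
from h import *
im,d=cap('side');b=np.load('board.npz');t=np.radians(-4.65);R=np.array([[np.cos(t),-np.sin(t),0],[np.sin(t),np.cos(t),0],[0,0,1]])
a=np.clip(im[90:210,190:340].astype(float)*1.4,0,255).astype(np.uint8);cv2.imwrite('pics/s6.png',cv2.resize(a,None,fx=4,fy=4))
m=env.camera_model('side');K=np.array(m['intrinsics']);D=np.array(m['D'],float);T=np.linalg.inv(m['world_to_cam'])
v,u=np.mgrid[90:210,190:350];r=cv2.undistortPoints(np.stack([u,v],-1).reshape(-1,1,2).astype(float),K,D)[:,0]
Q=((np.c_[r,np.ones(len(r))]*d[90:210,190:350].reshape(-1,1))@T[:3,:3].T+T[:3,3]-b['o'])@R
k=Q[(Q[:,2]>.11)&(Q[:,2]<.125)&(abs(Q[:,0]-.115)<.03)&(abs(Q[:,1]-.14)<.03)];print('tab',len(k),k.mean(0),k.min(0),k.max(0))
E
python3 go.py 0.114 0.1415 0.092
```

```text
tab 94 [0.10994009 0.13886882 0.11520601] [0.09082173 0.13010155 0.11005793] [0.13035089 0.15087463 0.11999756]
t 13.45 board tcp [0.0152 0.3688 0.1999] yaw of tool y -4.65 zaxis [ 0.002  0.001 -1.   ] w 0.0854 gf 0.0 F board [-0.49 -1.11  0.27]
units total [-0.2464 -0.5686  0.2696]
```

View pics/s6.png

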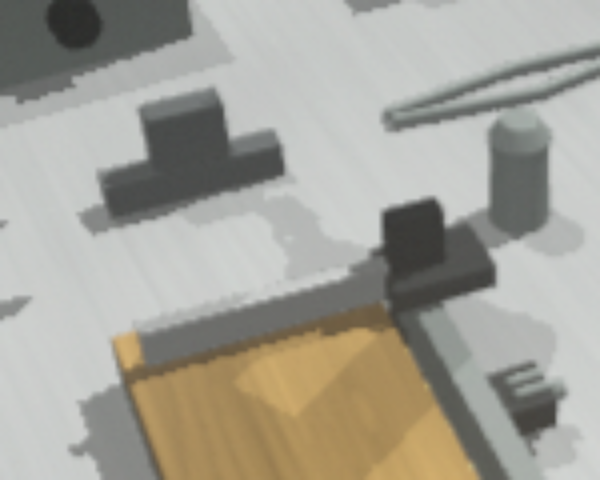

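The scraper is upright on the worktop at (190,150), and the fence is still parked with its tab at (413,235). Next is the tab.

Call:
send_rows(
  series=[
    {"offset":[-0.0243,-0.057,0],"twist":[0,0,0],"hand":1},
    {"offset":[-0.0243,-0.057,0],"twist":[0,0,0],"hand":1},
    {"offset":[-0.0243,-0.057,0],"twist":[0,0,0],"hand":1},
    {"offset":[-0.0243,-0.057,0],"twist":[0,0,0],"hand":1},
    {"offset":[-0.0243,-0.057,0],"twist":[0,0,0],"hand":1},
    {"offset":[-0.0243,-0.057,0],"twist":[0,0,0],"hand":1},
    {"offset":[-0.0243,-0.057,0],"twist":[0,0,0],"hand":1},
    {"offset":[-0.0243,-0.057,0],"twist":[0,0,0],"hand":1},
    {"offset":[-0.0243,-0.057,0],"twist":[0,0,0],"hand":1},
    {"offset":[-0.0243,-0.057,0],"twist":[0,0,0],"hand":1},
  ],
)

```text
time: 14.45
tool_pos: [0.6064, 0.1235, 0.1973]
tool_rot: [[-0.997, 0.081, -0.002], [0.081, 0.997, -0.0], [0.002, -0.0, -1.0]]
force: [0.2, 0.3, -0.1]
gripper_width: 0.0854
gripper_force: 0.0
```

```bash
python3 go.py 0.113 0.141 0.097
```

```text
t 14.45 board tcp [0.112  0.1396 0.1973] yaw of tool y -4.65 zaxis [-1.8e-03 -2.0e-04 -1.0e+00] w 0.0854 gf 0.0 F board [ 0.16  0.27 -0.15]
units total [-0.0028  0.0036  0.2508]
```

Call:
send_rows(
  series=[
    {"offset":[-0.0025,0.001,0.05],"twist":[0,0,0],"hand":1},
    {"offset":[0,0.001,0.07],"twist":[0,0,0],"hand":1},
    {"offset":[0,0,0.07],"twist":[0,0,0],"hand":1},
    {"offset":[0,0,0.04],"twist":[0,0,0],"hand":1},
    {"offset":[0,0,0.02],"twist":[0,0,0],"hand":1},
    {"offset":[0,0,0],"twist":[0,0,0],"hand":1},
    {"offset":[0,0,0],"twist":[0,0,0],"hand":0},
    {"offset":[0,0,0],"twist":[0,0,0],"hand":0},
    {"offset":[0,0,0],"twist":[0,0,0],"hand":0},
    {"offset":[0,0,0],"twist":[0,0,0],"hand":0},
  ],
  newtons=40,
)

```text
time: 15.45
tool_pos: [0.6079, 0.1252, 0.099]
tool_rot: [[-0.997, 0.081, 0.001], [0.081, 0.997, -0.0], [-0.001, 0.0, -1.0]]
force: [-0.3, 0.9, -0.2]
gripper_width: 0.0283
gripper_force: 0.0
```

Call:
send_rows(
  series=[
    {"offset":[0,0,0],"twist":[0,0,0],"hand":0},
    {"offset":[0,0,0],"twist":[0,0,0],"hand":0},
    {"offset":[0,0,0],"twist":[0,0,0],"hand":0},
    {"offset":[0,0,0],"twist":[0,0,0],"hand":0},
    {"offset":[0,0,0],"twist":[0,0,0],"hand":0},
    {"offset":[0,0,0],"twist":[0,0,0],"hand":0},
    {"offset":[0,0,0],"twist":[0,0,0],"hand":0},
    {"offset":[0,0,0],"twist":[0,0,0],"hand":0},
    {"offset":[0,0,0],"twist":[0,0,0],"hand":0},
    {"offset":[0,0,0],"twist":[0,0,0],"hand":0},
  ],
)

```text
time: 16.45
tool_pos: [0.6078, 0.1253, 0.0989]
tool_rot: [[-0.997, 0.081, 0.0], [0.081, 0.997, -0.0], [-0.0, 0.0, -1.0]]
force: [-2.3, 0.3, 5.9]
gripper_width: 0.0175
gripper_force: 39.3
```

```bash
python3 go.py 0.113 0.0295 0.097
```

```text
t 16.45 board tcp [0.1132 0.1415 0.0989] yaw of tool y -4.66 zaxis [ 4.e-04 -0.e+00 -1.e+00] w 0.0175 gf 39.3 F board [-2.28  0.11  5.88]
units total [ 0.0006 -0.2799  0.0048]
```

Call:
send_rows(
  series=[
    {"offset":[0,-0.01,0],"twist":[0,0,0],"hand":0},
    {"offset":[0,-0.02,0],"twist":[0,0,0],"hand":0},
    {"offset":[0,-0.025,0],"twist":[0,0,0],"hand":0},
    {"offset":[0,-0.025,0],"twist":[0,0,0],"hand":0},
    {"offset":[0,-0.025,0],"twist":[0,0,0],"hand":0},
    {"offset":[0,-0.025,0],"twist":[0,0,0],"hand":0},
    {"offset":[0,-0.025,0],"twist":[0,0,0],"hand":0},
    {"offset":[0,-0.02,0],"twist":[0,0,0],"hand":0},
    {"offset":[0,-0.015,0],"twist":[0,0,0],"hand":0},
    {"offset":[0,-0.01,0],"twist":[0,0,0],"hand":0},
  ],
)

```text
time: 17.45
tool_pos: [0.6011, 0.0452, 0.0989]
tool_rot: [[-0.997, 0.081, -0.0], [0.081, 0.997, 0.0], [0.0, 0.0, -1.0]]
force: [-3.6, 1.4, 6.5]
gripper_width: 0.0173
gripper_force: 39.7
```

Call:
send_rows(
  series=[
    {"offset":[0,-0.004,0],"twist":[0,0,0],"hand":0},
    {"offset":[0,-0.004,0],"twist":[0,0,0],"hand":0},
    {"offset":[0,-0.004,0],"twist":[0,0,0],"hand":0},
    {"offset":[0,-0.004,0],"twist":[0,0,0],"hand":0},
    {"offset":[0,-0.004,0],"twist":[0,0,0],"hand":0},
    {"offset":[0,0,0],"twist":[0,0,0],"hand":0},
    {"offset":[0,0,0],"twist":[0,0,0],"hand":0},
    {"offset":[0,0,0],"twist":[0,0,0],"hand":0},
    {"offset":[0,0,0],"twist":[0,0,0],"hand":0},
    {"offset":[0,0,0],"twist":[0,0,0],"hand":0},
  ],
)

```text
time: 18.45
tool_pos: [0.6004, 0.0374, 0.099]
tool_rot: [[-0.997, 0.081, -0.0], [0.081, 0.997, -0.0], [0.0, -0.0, -1.0]]
force: [-4.9, -1.1, 7.7]
gripper_width: 0.0172
gripper_force: 39.7
```

```bash
python3 go.py 0.113 0.0295 0.099
```

```text
t 18.45 board tcp [0.113  0.0533 0.099 ] yaw of tool y -4.66 zaxis [-0.e+00 -2.e-04 -1.e+00] w 0.0172 gf 39.7 F board [-4.78 -1.44  7.68]
units total [ 0.0001 -0.0596 -0.0001]
```

Call:
send_rows(
  series=[
    {"offset":[0.001,-0.002,-0.001],"twist":[0,0,0],"hand":0},
    {"offset":[0,-0.002,0],"twist":[0,0,0],"hand":0},
    {"offset":[0,-0.002,0],"twist":[0,0,0],"hand":0},
    {"offset":[0,-0.002,0],"twist":[0,0,0],"hand":0},
    {"offset":[0,-0.002,0],"twist":[0,0,0],"hand":0},
    {"offset":[0,-0.002,0],"twist":[0,0,0],"hand":0},
    {"offset":[0,-0.002,0],"twist":[0,0,0],"hand":0},
    {"offset":[0,-0.002,0],"twist":[0,0,0],"hand":0},
    {"offset":[0,-0.002,0],"twist":[0,0,0],"hand":0},
    {"offset":[0,-0.002,0],"twist":[0,0,0],"hand":0},
  ],
)

```text
time: 19.45
tool_pos: [0.5997, 0.0295, 0.099]
tool_rot: [[-0.997, 0.081, 0.0], [0.081, 0.997, -0.0], [-0.001, -0.0, -1.0]]
force: [4.7, 1.2, -0.5]
gripper_width: 0.0177
gripper_force: 39.8
```

Call:
send_rows(
  series=[
    {"offset":[0,-0.001,0],"twist":[0,0,0],"hand":0},
    {"offset":[0,-0.001,0],"twist":[0,0,0],"hand":0},
    {"offset":[0,-0.001,0],"twist":[0,0,0],"hand":0},
    {"offset":[0,-0.001,0],"twist":[0,0,0],"hand":0},
    {"offset":[0,-0.001,0],"twist":[0,0,0],"hand":0},
    {"offset":[0,-0.001,0],"twist":[0,0,0],"hand":0},
    {"offset":[0,-0.001,0],"twist":[0,0,0],"hand":0},
    {"offset":[0,-0.001,0],"twist":[0,0,0],"hand":0},
    {"offset":[0,-0.001,0],"twist":[0,0,0],"hand":0},
    {"offset":[0,-0.001,0],"twist":[0,0,0],"hand":0},
  ],
)

```text
time: 20.45
tool_pos: [0.5994, 0.0258, 0.099]
tool_rot: [[-0.997, 0.081, 0.001], [0.081, 0.997, 0.0], [-0.0, 0.0, -1.0]]
force: [5.6, 4.4, 0.3]
gripper_width: 0.0174
gripper_force: 39.8
```

```bash
python3 go.py 0.113 0.0295 0.099
```

```text
t 20.45 board tcp [0.113  0.0417 0.099 ] yaw of tool y -4.65 zaxis [ 5.e-04  4.e-04 -1.e+00] w 0.0174 gf 39.8 F board [5.19 4.88 0.34]
units total [-0.0001 -0.0304 -0.0001]
```

Call:
send_rows(
  series=[
    {"offset":[-0.0005,-0.0005,0],"twist":[0,0,0],"hand":0},
    {"offset":[0,-0.0005,0],"twist":[0,0,0],"hand":0},
    {"offset":[0,-0.0005,0],"twist":[0,0,0],"hand":0},
    {"offset":[0,-0.0005,0],"twist":[0,0,0],"hand":0},
    {"offset":[0,-0.0005,0],"twist":[0,0,0],"hand":0},
    {"offset":[0,-0.0005,0],"twist":[0,0,0],"hand":0},
    {"offset":[0,-0.0005,0],"twist":[0,0,0],"hand":0},
    {"offset":[0,-0.0005,0],"twist":[0,0,0],"hand":0},
    {"offset":[0,-0.0005,0],"twist":[0,0,0],"hand":0},
    {"offset":[0,-0.0005,0],"twist":[0,0,0],"hand":0},
  ],
)

```text
time: 21.45
tool_pos: [0.5992, 0.024, 0.099]
tool_rot: [[-0.997, 0.081, 0.0], [0.081, 0.997, 0.001], [-0.0, 0.001, -1.0]]
force: [3.5, 4.3, 1.1]
gripper_width: 0.0175
gripper_force: 40.0
```

Call:
send_rows(
  series=[
    {"offset":[0,-0.0005,0],"twist":[0,0,0],"hand":0},
    {"offset":[0,-0.0005,0],"twist":[0,0,0],"hand":0},
    {"offset":[0,-0.0005,0],"twist":[0,0,0],"hand":0},
    {"offset":[0,-0.0005,0],"twist":[0,0,0],"hand":0},
    {"offset":[0,-0.0005,0],"twist":[0,0,0],"hand":0},
    {"offset":[0,-0.0005,0],"twist":[0,0,0],"hand":0},
    {"offset":[0,-0.0005,0],"twist":[0,0,0],"hand":0},
    {"offset":[0,-0.0005,0],"twist":[0,0,0],"hand":0},
    {"offset":[0,-0.0005,0],"twist":[0,0,0],"hand":0},
    {"offset":[0,-0.0005,0],"twist":[0,0,0],"hand":0},
  ],
)

```text
time: 22.45
tool_pos: [0.5991, 0.0215, 0.099]
tool_rot: [[-0.997, 0.081, 0.0], [0.081, 0.997, -0.0], [-0.0, -0.0, -1.0]]
force: [2.6, 2.8, 3.4]
gripper_width: 0.0175
gripper_force: 40.3
```

```bash
python3 go.py 0.113 0.0295 0.099
```

```text
t 22.45 board tcp [0.113  0.0373 0.099 ] yaw of tool y -4.66 zaxis [ 1.e-04 -1.e-04 -1.e+00] w 0.0175 gf 40.3 F board [2.39 3.05 3.45]
units total [-0.     -0.0196 -0.    ]
```

Call:
send_rows(
  series=[
    {"offset":[0,-0.0005,0],"twist":[0,0,0],"hand":0},
    {"offset":[0,-0.0005,0],"twist":[0,0,0],"hand":0},
    {"offset":[0,-0.0005,0],"twist":[0,0,0],"hand":0},
    {"offset":[0,-0.0005,0],"twist":[0,0,0],"hand":0},
    {"offset":[0,-0.0005,0],"twist":[0,0,0],"hand":0},
    {"offset":[0,-0.0005,0],"twist":[0,0,0],"hand":0},
    {"offset":[0,-0.0005,0],"twist":[0,0,0],"hand":0},
    {"offset":[0,-0.0005,0],"twist":[0,0,0],"hand":0},
    {"offset":[0,-0.0005,0],"twist":[0,0,0],"hand":0},
    {"offset":[0,-0.0005,0],"twist":[0,0,0],"hand":0},
  ],
)

```text
time: 23.45
tool_pos: [0.5989, 0.0194, 0.099]
tool_rot: [[-0.997, 0.081, -0.0], [0.081, 0.997, -0.0], [0.0, -0.0, -1.0]]
force: [2.0, 2.2, 5.5]
gripper_width: 0.0174
gripper_force: 40.5
```

Call:
send_rows(
  series=[
    {"offset":[0,-0.0005,0],"twist":[0,0,0],"hand":0},
    {"offset":[0,-0.0005,0],"twist":[0,0,0],"hand":0},
    {"offset":[0,-0.0005,0],"twist":[0,0,0],"hand":0},
    {"offset":[0,-0.0005,0],"twist":[0,0,0],"hand":0},
    {"offset":[0,-0.0005,0],"twist":[0,0,0],"hand":0},
    {"offset":[0,0,0],"twist":[0,0,0],"hand":0},
    {"offset":[0,0,0],"twist":[0,0,0],"hand":0},
    {"offset":[0,0,0],"twist":[0,0,0],"hand":0},
    {"offset":[0,0,0],"twist":[0,0,0],"hand":0},
    {"offset":[0,0,0],"twist":[0,0,0],"hand":0},
  ],
)

```text
time: 24.45
tool_pos: [0.5988, 0.0183, 0.0989]
tool_rot: [[-0.997, 0.081, -0.0], [0.081, 0.997, -0.001], [0.0, -0.001, -1.0]]
force: [0.5, -0.1, 5.7]
gripper_width: 0.0174
gripper_force: 40.5
```

```bash
python3 go.py 0.113 0.0295 0.099
```

```text
t 24.45 board tcp [0.1129 0.0341 0.0989] yaw of tool y -4.66 zaxis [-1.e-04 -6.e-04 -1.e+00] w 0.0174 gf 40.5 F board [ 0.53 -0.1   5.7 ]
units total [-0.0001 -0.0115 -0.0001]
```

Call:
send_rows(
  series=[
    {"offset":[0,-0.0005,0],"twist":[0,0,0],"hand":0},
    {"offset":[0,-0.0005,0],"twist":[0,0,0],"hand":0},
    {"offset":[0,-0.0005,0],"twist":[0,0,0],"hand":0},
    {"offset":[0,-0.0005,0],"twist":[0,0,0],"hand":0},
    {"offset":[0,-0.0005,0],"twist":[0,0,0],"hand":0},
    {"offset":[0,-0.0005,0],"twist":[0,0,0],"hand":0},
    {"offset":[0,0,0],"twist":[0,0,0],"hand":0},
    {"offset":[0,0,0],"twist":[0,0,0],"hand":0},
    {"offset":[0,0,0],"twist":[0,0,0],"hand":0},
    {"offset":[0,0,0],"twist":[0,0,0],"hand":0},
  ],
)

```text
time: 25.45
tool_pos: [0.5987, 0.017, 0.099]
tool_rot: [[-0.997, 0.081, -0.0], [0.081, 0.997, -0.001], [0.0, -0.001, -1.0]]
force: [0.4, -1.1, 5.0]
gripper_width: 0.0175
gripper_force: 40.5
```

Call:
send_rows(
  series=[
    {"offset":[0,-0.0005,0],"twist":[0,0,0],"hand":0},
    {"offset":[0,-0.0005,0],"twist":[0,0,0],"hand":0},
    {"offset":[0,-0.0005,0],"twist":[0,0,0],"hand":0},
    {"offset":[0,-0.0005,0],"twist":[0,0,0],"hand":0},
    {"offset":[0,-0.0005,0],"twist":[0,0,0],"hand":0},
    {"offset":[0,0,0],"twist":[0,0,0],"hand":0},
    {"offset":[0,0,0],"twist":[0,0,0],"hand":0},
    {"offset":[0,0,0],"twist":[0,0,0],"hand":0},
    {"offset":[0,0,0],"twist":[0,0,0],"hand":0},
    {"offset":[0,0,0],"twist":[0,0,0],"hand":0},
  ],
)

```text
time: 26.45
tool_pos: [0.5986, 0.0159, 0.0989]
tool_rot: [[-0.997, 0.081, -0.0], [0.081, 0.997, -0.001], [0.0, -0.001, -1.0]]
force: [1.2, -2.9, 5.5]
gripper_width: 0.0171
gripper_force: 40.5
```

```bash
python3 go.py 0.113 0.0295 0.099
```

```text
t 26.45 board tcp [0.113  0.0317 0.0989] yaw of tool y -4.66 zaxis [-1.e-04 -9.e-04 -1.e+00] w 0.0171 gf 40.5 F board [ 1.48 -2.82  5.55]
units total [-0.0001 -0.0055 -0.0001]
```

Call:
send_rows(
  series=[
    {"offset":[0,-0.0005,0],"twist":[0,0,0],"hand":0},
    {"offset":[0,-0.0005,0],"twist":[0,0,0],"hand":0},
    {"offset":[0,-0.0005,0],"twist":[0,0,0],"hand":0},
    {"offset":[0,-0.0005,0],"twist":[0,0,0],"hand":0},
    {"offset":[0,-0.0005,0],"twist":[0,0,0],"hand":0},
    {"offset":[0,0,0],"twist":[0,0,0],"hand":0},
    {"offset":[0,0,0],"twist":[0,0,0],"hand":0},
    {"offset":[0,0,0],"twist":[0,0,0],"hand":0},
    {"offset":[0,0,0],"twist":[0,0,0],"hand":0},
    {"offset":[0,0,0],"twist":[0,0,0],"hand":0},
  ],
)

```text
time: 27.45
tool_pos: [0.5985, 0.0148, 0.0989]
tool_rot: [[-0.997, 0.081, -0.0], [0.081, 0.997, -0.001], [0.0, -0.001, -1.0]]
force: [-0.7, -3.4, 5.1]
gripper_width: 0.0172
gripper_force: 40.5
```

Call:
send_rows(
  series=[
    {"offset":[0,-0.0005,0],"twist":[0,0,0],"hand":0},
    {"offset":[0,-0.0005,0],"twist":[0,0,0],"hand":0},
    {"offset":[0,-0.0005,0],"twist":[0,0,0],"hand":0},
    {"offset":[0,-0.0005,0],"twist":[0,0,0],"hand":0},
    {"offset":[0,0,0],"twist":[0,0,0],"hand":0},
    {"offset":[0,0,0],"twist":[0,0,0],"hand":0},
    {"offset":[0,0,0],"twist":[0,0,0],"hand":0},
    {"offset":[0,0,0],"twist":[0,0,0],"hand":0},
    {"offset":[0,0,0],"twist":[0,0,0],"hand":0},
    {"offset":[0,0,0],"twist":[0,0,0],"hand":0},
  ],
)

```text
time: 28.45
tool_pos: [0.5984, 0.0143, 0.099]
tool_rot: [[-0.997, 0.081, -0.0], [0.081, 0.997, -0.001], [0.0, -0.001, -1.0]]
force: [0.5, -0.5, 5.6]
gripper_width: 0.0175
gripper_force: 40.5
```

```bash
python3 go.py 0.113 0.0295 0.099
```

```text
t 28.45 board tcp [0.1129 0.0302 0.099 ] yaw of tool y -4.66 zaxis [-1.e-04 -5.e-04 -1.e+00] w 0.0175 gf 40.5 F board [ 0.55 -0.47  5.56]
units total [-0.0002 -0.0016 -0.0001]
```

Call:
send_rows(
  series=[
    {"offset":[0,-0.0005,0],"twist":[0,0,0],"hand":0},
    {"offset":[0,-0.0005,0],"twist":[0,0,0],"hand":0},
    {"offset":[0,-0.0005,0],"twist":[0,0,0],"hand":0},
    {"offset":[0,0,0],"twist":[0,0,0],"hand":0},
    {"offset":[0,0,0],"twist":[0,0,0],"hand":0},
    {"offset":[0,0,0],"twist":[0,0,0],"hand":0},
    {"offset":[0,0,0],"twist":[0,0,0],"hand":0},
    {"offset":[0,0,0],"twist":[0,0,0],"hand":0},
    {"offset":[0,0,0],"twist":[0,0,0],"hand":0},
    {"offset":[0,0,0],"twist":[0,0,0],"hand":0},
  ],
)

```text
time: 29.45
tool_pos: [0.5984, 0.0141, 0.099]
tool_rot: [[-0.997, 0.081, 0.0], [0.081, 0.997, 0.0], [-0.0, 0.0, -1.0]]
force: [1.3, 3.1, 4.9]
gripper_width: 0.017
gripper_force: 40.5
```

```bash
python3 go.py 0.113 0.0295 0.099
```

```text
t 29.45 board tcp [0.1129 0.0299 0.099 ] yaw of tool y -4.65 zaxis [ 0.  0. -1.] w 0.017 gf 40.5 F board [1.09 3.24 4.89]
units total [-0.0001 -0.001  -0.0001]
```

The detent profile is clear: pushback, then a forward pull, then a firm stop at y≈0.030. That matches the notch position from the camera, so I'm handing in.

```bash
python3 -c "
from rig import env
print(env.finish_job())"
```

```text
the job is handed in; nothing more can be done
None
```

I handed the job in at about 29.5 s: all three crusts are in the pan, the scraper is down on the worktop, and the fence is held in the notch with the tab gripped at about 40 N; the judge's result was not shown.

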